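Slide the fire truck's fixture plate out to the gauge and hold it

TASK

Press the red spring pedal beside the bay fully down to its stop so that the iron gate drops, and let it go. Then slide the aluminium fixture plate that carries the red tin fire truck out of the bay over the lip, without lifting it off the deck, until its yellow front edge is level with the brass pointer. The plate will tip if left there, so finish while holding it level and steady with the gripper; leave the wheel hubs, the blue key and the jar where they are.

Things in the scene. Friction and masses are not known exactly. Their poses are not given: they have to be found in the camera images.
- bay: Fixed wooden bay: solid deck 340 x 110 mm, top 60 mm above the bench, a guide rail along each long side (12 mm wide, top 10 mm above the deck, 86 mm clear between), ends open. Origin on the bench below the deck's middle line; x = outward (the way the plate slides), z up; deck from x -180 to +160 mm. Carries gate, pedal and three 60 mm high hinge posts at x 220, y -64, 64, 136 mm.
- lip (a point): Middle of the upper front edge of the deck (brass-faced), where the overhang begins: bay x = 160 mm, 60 mm above the bench.
- gate_top (a point): Middle of the top rail of the small black iron gate (110 mm wide, 40 mm tall) that stands 11 mm outside the lip and blocks the plate. Its pin hinges lie 49 mm farther out, 52 mm above the bench, either side of the plate's path. Pushing the plate against the gate does not open it.
- gate (a joint): Swing of the iron gate, rad: 0 = up, closed. The pedal carries it down to about 0.63; stiff pins keep it there after the pedal springs back. Above 0.6 its top is at least 5 mm below the deck and the plate passes over it.
- pedal (a joint): Red spring pedal, rad: 0 = up (rest), 0.70 = fully down on its stop. It springs back when released. At the pad it takes about 4 N to start and 8 N at the stop.
- pedal_pad (a point): Point to press on top of the red tread (118 x 60 x 6 mm, black ribs near its free end), 85 mm from its hinge, beside the lip on the bay's +y side, 100 mm off its middle line. At rest about 84 mm above the bench, the tread rising at 0.35 rad towards its free end (bay -x); at the stop it slopes down as much and this point is 26 mm up. It goes nearly straight down (58 mm).
- plate: Aluminium plate 280 x 80 x 8 mm, loose on the deck between the rails (3 mm play a side); red tin truck strapped fast on it from x -22 to +128 mm (46 mm wide, 80 mm high with lamp, from the underside), wooden grip at the rear. Origin: centre of underside; x outward, z up. 0.55 to 0.85 kg in all; tips over the lip if let go with more than about 127 mm overhanging.
- grip (a point): Centre of the top of the square dark wooden grip on the plate: 26 x 26 mm, 47 mm tall above the plate's upper face, 105 mm behind the plate's centre; nothing stands within 65 mm of it. Its top is 55 mm above the plate's underside (115 mm above the bench).
- plate_edge (a point): Middle of the upper edge of the plate's yellow front end, 140 mm ahead of the plate's centre, 8 mm above its underside.
- pointer (a point): Tip of the brass pointer of the fixed overhang gauge, a post with a brass ball 83 mm high beside the plate's path beyond the lip, on the bay's +y side (tip 60 mm off the middle line, 66 mm above the bench). Axes parallel to the bay's. The plate's front edge must reach the same outward (x) position as this tip: 150 to 190 mm beyond the lip.
- hub_a: Zinc wheel hub, 38 mm diameter, 17 mm tall, loose on the bench; bystander. Origin: centre of underside.
- hub_b: A second, equal zinc wheel hub; bystander.
- key: Blue enamel wind-up key, 61 mm long, 54 mm wide, 10 mm thick, lying on the bench; bystander. Origin at its middle, underside.
- jar: Glass jar with a brass cap, 48 mm diameter, 70 mm tall, standing on the bench; bystander. Origin: centre of underside.
Things that resemble listed ones, but are neither listed nor needed, are in the scene too. Several things look just like the part that bears pointer: the one meant starts nearest to the robot's base.

How it is judged:
On the way, in this order (a step that is already met when the one before it is completed fails the run):
1. the pedal is pressed down to its stop (value of joint pedal above 0.64 rad), for 0.1 s.
2. the pedal is let go and has sprung back up, the gate staying down (value of joint pedal below 0.15 rad and value of joint gate above 0.5 rad), for 0.1 s.
At the end, for the whole second after the job is handed in: For the whole last second the plate's front edge is within 8 mm of the pointer tip along the outward direction, the plate lies level (under 0.05 rad) and in line on the bay's deck, still (under 10 mm/s), the fingers still holding it with more than 0.5 N, the gate down (x of plate_edge in the frame of pointer between -0.008 and 0.008 m and y of plate in the frame of bay between -0.015 and 0.015 m and angle between plate's own z axis and vertical below 0.05 rad and contact force between plate and the fingers above 0.5 N and contact force between plate and bay above 0.3 N and value of joint gate above 0.5 rad and linear speed of plate below 0.01 m/s); the arm keeps its last pose, push and grip.
It fails at once if the plate tips (angle between plate's own z axis and vertical above 0.15 rad).
It fails at once if the plate is lifted off the deck (z of plate in the frame of bay above 0.075 m).
It fails at once if a hub, the key or the jar is moved (distance of any of hub_a, hub_b, key, jar from where it was at the start of the episode above 0.02 m or angle between jar's own z axis and vertical above 0.3 rad).
It also fails if it takes over 54 s, if anything falls off the work surface, if the arm or the gripper's body presses on something with over 40 N, if the wrist force passes 120 N, or if a joint passes its speed limit or range.

ROBOT

A 6-joint arm with a two-finger parallel gripper is mounted at the origin on the work surface. World frame = base frame: x ahead of the robot, y to its left, z up, the work surface at z = 0. Lengths are in m, angles in rad, forces in N, time in s.
With the tool pointing down it reaches from about 0.225 to 0.875 m from the base axis. Payload 3.4 kg.
Tool frame: the origin (TCP) lies at the very end of the fingers, on their centre line; the grasp point (between the pads) lies 19 mm behind it; z points along the fingers, y is the line along which they close (so a half turn about z gives the same grasp; the last joint's range is limited). The gripper opens to 85 mm and grips with 20 to 120 N. Pads are 22 mm wide; open, the fingers measure 114 mm over their backs; the gripper's body (76 mm by 85 mm) begins 54 mm behind the grasp point. The pads swing forward as they close: fully open they stand 13 mm farther back than shut.
Start: joints at [-1.328, 0.276, 1.505, -0, 1.361, -0.121], TCP at [0.205, -0.537, 0.231] pointing down, gripper open.
Joint ranges: [-2.89, 2.89], [-0.75, 2.08], [0.22, 2.7], [-1.18, 4.32], [0.11, 2.71], [-2.7, 2.7]. Speed limits (rad/s): [2.57, 2.57, 3.14, 3.14, 3.14, 3.14].

INTERFACE

Orientations are given as a unit quaternion [w, x, y, z].
In Python, from rig import manip, eyes gives the robot as it stands.
- The arm moves only by the tool servo_tool, never from a script. Its argument "series" is text: rows parted by semicolons, each of 7 numbers parted by spaces: the shift along the tool's x, y, z in m, then the turn, a rotation vector about the tool's x, y, z in degrees, then the closure, from 0 (fully open) to 1 (shut). In form: dx dy dz ax ay az fingers; .... A call has 1 to 5 rows; each row is the pose to reach, as a shift and turn from the pose commanded when the call began, along the tool's axes at that moment; what a row does not reach only later rows make up. A row lasts 1/10 s, in which the tool goes at most 50 mm and 8.59 degrees, less where a joint would pass 70% of its speed; a pose out of reach is approached as far as the arm can. A call with a gripper value outside its range is refused whole. The fingers move at their own pace and stop on an object; "squeeze" is the grip in N (left out, the last holds). Time passes only in rows, so rows that repeat a pose let the fingers close. It gives the time, the measured TCP pose, the force, the opening and the grip force at its end, in the units of the state.
- manip.get_state(): the state, without advancing time (a new reading comes with each control period).
- eyes.get_image(name): name is "scene" or "top"; returns the picture (400x640x3 uint8, red, green, blue); there is no depth.
- eyes.camera_info(name): a dict with "fx", "fy", "cx", "cy" (pixels), "dist" ([k1, k2, p1, p2, k3] as OpenCV has them; the pictures are not rectified), "eye" and "orientation" of the camera in the world. Camera axes: x right, y down, z forward; pixel columns grow to the right and rows downward; lengths in m; the calibration is good to about 2 mm. A picture is of the moment at which its call begins. camera_info takes no time and is no camera call.
- manip.sign_off(): hands the job in; it is judged then, once.
The state is a dict: "clock": time; "qpos": joint angles; "qd": joint speeds; "effort": joint torques, N m; "position": TCP position; "ee_rot": TCP orientation; "contact_force": force on the tool from outside, world axes, zero at the start; "moment": the same for the moment, N m; "width": finger opening in m; "gripper_force": force on a finger pad.
Only numpy, scipy, OpenCV 4.12 (cv2) and the standard library are available. Lean on these libraries where they do the work, as an engineer would, in place of code of your own. Each camera call takes 0.05 s, during which the arm holds its last target. There are 200 camera calls.

## Working session

There is one attempt and no reset: what is moved stays moved. The work goes in short steps, Python scripts to look and compute and a tool call to move; the robot and the scene stay as the last step left them, time stands still between calls to the robot, and variables do not carry over. Pictures are saved under pics/ and viewed, at most 10 in all, crops included, and the job is handed in when it is done.

Besides the shell and the picture viewer there is one more tool, called as name(argument=value, ...) on one line, values as JSON. servo_tool: Moves the arm, as the interface text tells. Its arguments: {"type":"object","properties":{"series":{"type":"string"},"squeeze":{"type":"number"}},"required":["series"]}

```bash
mkdir -p pics; cat > h.py <<'E'
import numpy as np, cv2
from rig import manip, eyes
from scipy.spatial.transform import Rotation as R
def quat(q): return R.from_quat([q[1],q[2],q[3],q[0]])
def cam(n):
    c=eyes.camera_info(n);K=np.array([[c['fx'],0,c['cx']],[0,c['fy'],c['cy']],[0,0,1.]])
    return K,np.array(c['dist']),np.array(c['eye']),quat(c['orientation'])
def ray(n,uv):
    K,d,e,r=cam(n);p=cv2.undistortPoints(np.array([[uv]],float),K,d)[0,0]
    return e,r.apply([p[0],p[1],1])
def onz(n,uv,z):
    e,v=ray(n,uv);return e+v*(z-e[2])/v[2]
def proj(n,P):
    K,d,e,r=cam(n);v=r.inv().apply(np.atleast_2d(P)-e)
    return cv2.projectPoints(v,np.zeros(3),np.zeros(3),K,d)[0][:,0]
def tri(uvs,uvt):
    A=[];b=[]
    for n,u in(('scene',uvs),('top',uvt)):
        e,v=ray(n,u);v/=np.linalg.norm(v);M=np.eye(3)-np.outer(v,v);A.append(M);b.append(M@e)
    return np.linalg.lstsq(np.vstack(A),np.hstack(b),rcond=None)[0]
def snap(n,f):
    im=eyes.get_image(n);cv2.imwrite(f,im[:,:,::-1]);return im
E
python3 - <<'E'
from h import *
for n in('scene','top'): snap(n,f'pics/{n}0.png');c=cam(n);print(n,c[0][0,0],c[2],c[3].as_matrix().round(2).tolist())
s=manip.get_state();print(s['position'],s['ee_rot'],s['width'])
E
```

```text
scene 494.88843774009837 [0.93168908 0.5442704  1.01315558] [[-0.82, 0.47, -0.33], [0.57, 0.68, -0.46], [0.01, -0.56, -0.83]]
top 504.30619517151626 [0.41929585 0.05458388 1.30357979] [[0.02, -0.99, 0.12], [-1.0, -0.02, -0.01], [0.01, -0.12, -0.99]]
[ 0.2045037  -0.5369506   0.23053179] [-7.72166497e-04  9.83502524e-01  1.80892752e-01 -2.76728531e-05] 0.08542922776397152
```

View pics/scene0.png

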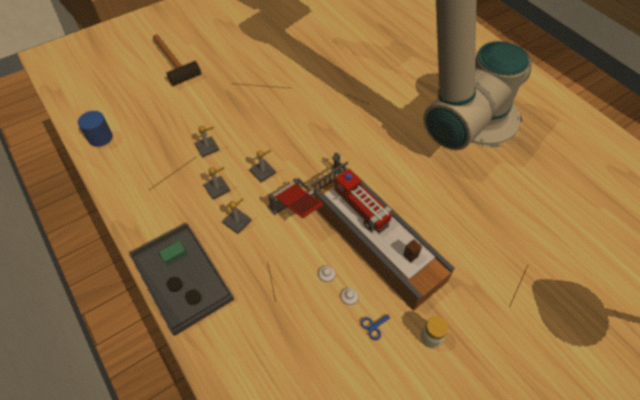

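View pics/top0.png

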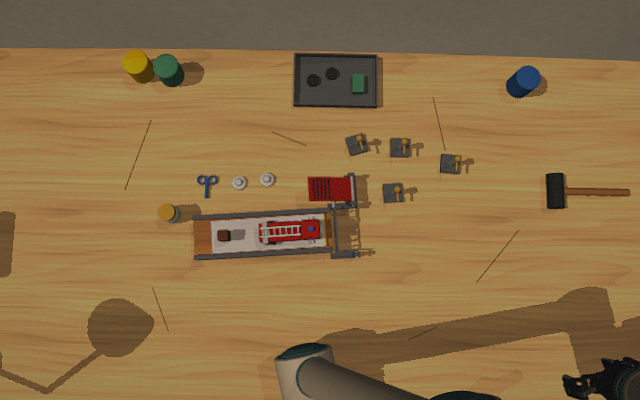

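Pointer candidates (top view): (357,144), (400,147), (451,164), (393,193). The base lies below the picture, so (393,193) is nearest to it. It also sits beside the plate's path beyond the lip. Red pedal: (330,188); the truck at (290,231) is the other red thing. Next, a close crop.

```bash
python3 - <<'E'
import cv2,numpy as np
t=cv2.imread('pics/top0.png');s=cv2.imread('pics/scene0.png')
a=cv2.resize(t[165:275,185:425],(800,367),interpolation=cv2.INTER_CUBIC)
cv2.imwrite('pics/ctop.png',a)
cv2.imwrite('pics/cscene.png',cv2.resize(s[140:310,240:460],(776,600),interpolation=cv2.INTER_CUBIC))
E
```

```text
(no output)
```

View pics/ctop.png

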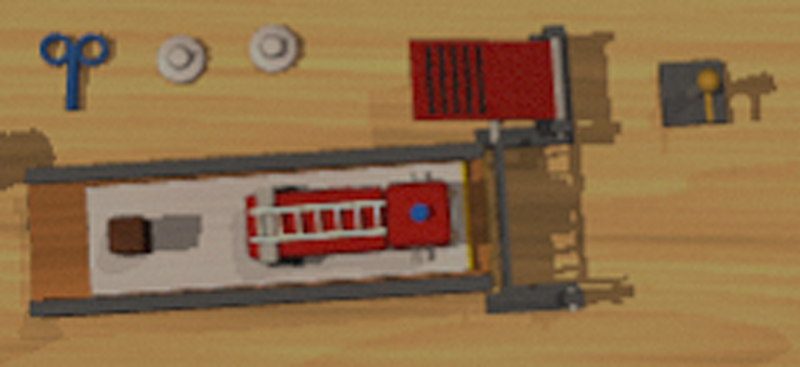

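View pics/cscene.png

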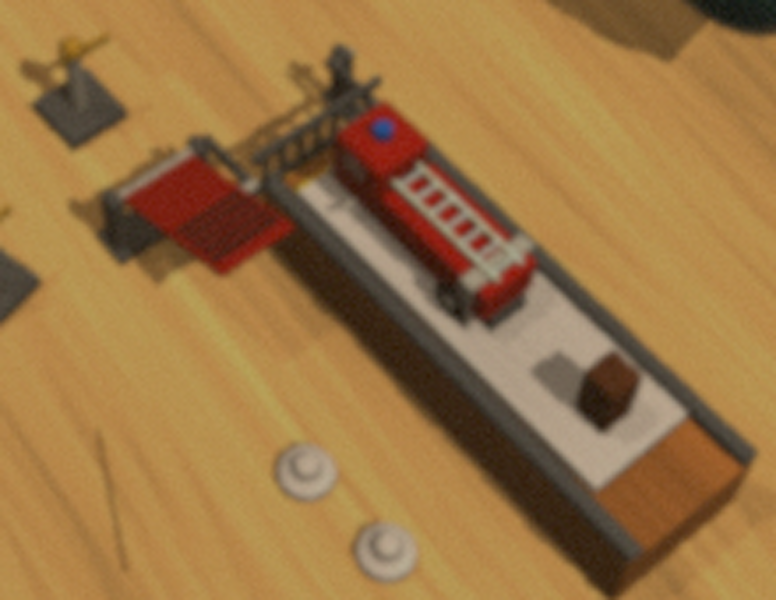

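```bash
cat > m.py <<'E'
from h import *
ct=lambda u,v:((u+.5)/(800/240)-.5+185,(v+.5)/(367/110)-.5+165)
cs=lambda u,v:((u+.5)/(776/220)-.5+240,(v+.5)/(600/170)-.5+140)
p=lambda *a:print(*[np.round(x,4) if not isinstance(x,str) else x for x in a])
if __name__=='__main__':
    p('railpts',*[onz('top',ct(*q),.07) for q in((25,170),(475,145),(30,316),(490,290))])
    p('tip tri',tri(cs(105,38),ct(710,121)),onz('top',ct(710,121),.066),onz('scene',cs(105,38),.066))
    p('ball',tri(cs(70,47),ct(709,80)))
    p('grip',tri(cs(613,370),ct(127,234)),onz('top',ct(127,234),.115),onz('scene',cs(613,370),.115))
    p('yellow',onz('top',ct(465,165),.068),onz('top',ct(473,268),.068))
    p('rear',onz('top',ct(88,187),.068),onz('top',ct(92,295),.068))
    p('lamp',tri(cs(382,129),ct(420,212)))
    p('pedal free corners',onz('top',ct(411,41),.095),onz('top',ct(414,118),.095),onz('scene',cs(222,270),.095),onz('scene',cs(296,225),.095))
    for n in('scene','top'):
        im=cv2.imread(f'pics/{n}0.png');hsv=cv2.cvtColor(im,cv2.COLOR_BGR2HSV)
        m=((hsv[...,0]<6)|(hsv[...,0]>174))&(hsv[...,1]>170)&(hsv[...,2]>70)
        k,l,st,c=cv2.connectedComponentsWithStats(m.astype('uint8'))
        print(n,[(st[i].tolist(),c[i].round(1).tolist()) for i in range(1,k) if st[i,4]>60])
E
python3 m.py
```

```text
railpts [0.535  0.3327 0.07  ] [0.5595 0.0011 0.07  ] [0.4281 0.3244 0.07  ] [ 0.4531 -0.0112  0.07  ]
tip tri [ 0.5821 -0.1751  0.0633] [ 0.5811 -0.174   0.066 ] [ 0.5837 -0.1738  0.066 ]
ball [ 0.611  -0.1721  0.0761]
grip [0.4869 0.2477 0.1162] [0.4867 0.2482 0.115 ] [0.4866 0.247  0.115 ]
yellow [0.5448 0.0082 0.068 ] [0.469  0.0013 0.068 ]
rear [0.5234 0.286  0.068 ] [0.4443 0.2799 0.068 ]
lamp [0.5047 0.0414 0.1373]
pedal free corners [0.6321 0.0498 0.095 ] [0.5756 0.0467 0.095 ] [0.6313 0.0488 0.095 ] [0.5742 0.0471 0.095 ]
scene [([336, 170, 37, 48, 433], [352.6, 190.2]), ([277, 185, 46, 32, 550], [297.7, 199.4]), ([375, 213, 17, 17, 97], [383.0, 220.9])]
top [([308, 177, 43, 24, 829], [330.6, 188.9]), ([268, 220, 52, 22, 568], [298.2, 230.2])]
```

Top crop: gauge ball (709,80) and tip (710,121), aligned with the bay; yellow edge at u≈469; grip top (127,234). Scene crop: tip (105,38), grip top (613,370). Tip and bay agree (tip at bay y≈0.063, overhang ≈169 mm), so the choice holds. Moving now.

servo_tool(series="0.04 -0.026 0 0 0 3.3 1; 0.08 -0.052 0 0 0 6.6 1; 0.12 -0.078 0 0 0 9.9 1; 0.16 -0.104 0 0 0 13.2 1; 0.2 -0.13 0 0 0 16.6 1", squeeze=60)

```text
clock: 0.6
position: [0.3458, -0.3429, 0.231]
ee_rot: [-0.0, 0.999, 0.035, -0.0]
contact_force: [1.0, -1.6, -0.8]
width: 0.0126
gripper_force: 0.0
```

```bash
cat > d.py <<'E'
import sys
from h import *
s=manip.get_state();r=quat(s['ee_rot']);t=np.array([float(a) for a in sys.argv[1:4]])
print('clock',s['clock'],'pos',np.round(s['position'],4),'d_tool',r.inv().apply(t-s['position']).round(4),'w',s['width'],s['gripper_force'],np.round(s['contact_force'],1))
m=r.as_matrix();print('yaw_y deg',np.degrees(np.arctan2(m[1,1],m[0,1])),'target -85.76; z',m[:,2].round(4))
E
python3 d.py .6096 .0175 .11
```

```text
clock 0.6 pos [ 0.3458 -0.3429  0.231 ] d_tool [ 0.2887 -0.3408  0.1211] w 0.01256548191426484 0.0 [ 1.  -1.6 -0.8]
yaw_y deg -85.93306367488135 target -85.76; z [-1.e-04  5.e-04 -1.e+00]
```

servo_tool(series="0.03 -0.036 0 0 0 0 1; 0.06 -0.072 0 0 0 0 1; 0.09 -0.108 0 0 0 0 1; 0.12 -0.144 0 0 0 0 1; 0.15 -0.18 0 0 0 0 1")

```text
clock: 1.1
position: [0.4821, -0.1523, 0.2311]
ee_rot: [0.0, 0.999, 0.037, -0.0]
contact_force: [0.9, -0.9, 0.1]
width: -0.0002
gripper_force: 0.0
```

servo_tool(series="0.03 -0.036 0.01 0 0 0 1; 0.06 -0.072 0.03 0 0 0 1; 0.09 -0.108 0.05 0 0 0 1; 0.12 -0.144 0.08 0 0 0 1; 0.139 -0.161 0.11 0 0 0 1")

```text
clock: 1.6
position: [0.61, 0.0193, 0.121]
ee_rot: [-0.0, 0.999, 0.038, 0.001]
contact_force: [-0.3, -1.6, 0.1]
width: -0.0002
gripper_force: 0.0
```

servo_tool(series="0 0 0 0 0 0 1; 0 0 0 0 0 0 1")

```text
clock: 1.8
position: [0.6074, 0.0171, 0.1198]
ee_rot: [0.0, 0.999, 0.038, -0.002]
contact_force: [0.0, 0.0, 0.4]
width: -0.0
gripper_force: 0.0
```

```bash
python3 d.py .6096 .0175 .024
```

```text
clock 1.8 pos [0.6074 0.0171 0.1198] d_tool [ 0.0026 -0.0002  0.0958] w -1.2062352639315073e-05 0.0 [0.  0.  0.4]
yaw_y deg -85.66249604184354 target -85.76; z [-3.7e-03 -4.0e-04 -1.0e+00]
```

servo_tool(series="0.002 0 0.02 0 0 0 1; 0.002 0 0.035 0 0 0 1; 0.002 0 0.05 0 0 0 1; 0.002 0 0.065 0 0 0 1; 0.002 0 0.08 0 0 0 1")

```text
clock: 2.3
position: [0.6113, 0.016, 0.0443]
ee_rot: [-0.0, 0.999, 0.036, 0.002]
contact_force: [-1.7, 1.0, 10.1]
width: -0.0001
gripper_force: 4.6
```

servo_tool(series="0 0 0.006 0 0 0 1; 0 0 0.01 0 0 0 1; 0 0 0.013 0 0 0 1; 0 0 0.014 0 0 0 1; 0 0 0.014 0 0 0 1")

```text
clock: 2.8
position: [0.6115, 0.0139, 0.0311]
ee_rot: [0.002, 0.999, 0.036, 0.002]
contact_force: [-1.3, -2.2, 8.6]
width: -0.0
gripper_force: 3.8
```

servo_tool(series="0 0 0.004 0 0 0 1; 0 0 0.006 0 0 0 1; 0 0 0.008 0 0 0 1; 0 0 0.008 0 0 0 1")

```text
clock: 3.2
position: [0.6121, 0.0136, 0.0283]
ee_rot: [0.002, 0.999, 0.037, 0.004]
contact_force: [-8.5, -2.4, 36.0]
width: -0.0001
gripper_force: 16.7
```

servo_tool(series="0 0 -0.001 0 0 0 1; 0 0 -0.001 0 0 0 1; 0 0 -0.001 0 0 0 1")

```text
clock: 3.5
position: [0.6121, 0.0137, 0.0284]
ee_rot: [0.002, 0.999, 0.037, 0.004]
contact_force: [-6.9, -2.0, 31.1]
width: -0.0003
gripper_force: 14.4
```

servo_tool(series="0 0 -0.02 0 0 0 1; 0 0 -0.04 0 0 0 1; 0 0 -0.06 0 0 0 1; 0 0 -0.08 0 0 0 1; 0 0 -0.1 0 0 0 1")

```text
clock: 4.0
position: [0.6102, 0.0151, 0.1234]
ee_rot: [0.001, 0.999, 0.036, 0.001]
contact_force: [0.2, 0.5, -0.0]
width: -0.0003
gripper_force: 0.0
```

servo_tool(series="0 0 -0.04 0 0 0 0; 0 0 -0.08 0 0 0 0; -0.02 -0.03 -0.08 0 0 0 0; -0.05 -0.065 -0.08 0 0 0 0; -0.08 -0.1 -0.08 0 0 0 0")

```text
clock: 4.5
position: [0.5224, 0.1098, 0.2024]
ee_rot: [0.0, 0.999, 0.035, 0.002]
contact_force: [-0.1, 1.4, -0.3]
width: 0.0722
gripper_force: 0.0
```

```bash
python3 d.py .4868 .2478 .15; python3 - <<'E'
from h import *
s=snap('scene','pics/s1.png')[:,:,::-1];t=snap('top','pics/t1.png')[:,:,::-1]
cv2.imwrite('pics/c1.png',np.vstack([cv2.resize(t[165:275,185:425],(720,330),interpolation=3),cv2.resize(s[140:230,240:480],(720,270),interpolation=3)]))
E
```

```text
clock 4.5 pos [0.5224 0.1098 0.2024] d_tool [-0.0259 -0.1402  0.0523] w 0.07221539547806093 0.0 [-0.1  1.4 -0.3]
yaw_y deg -85.95224787799377 target -85.76; z [ 0.0036 -0.     -1.    ]
```

View pics/c1.png

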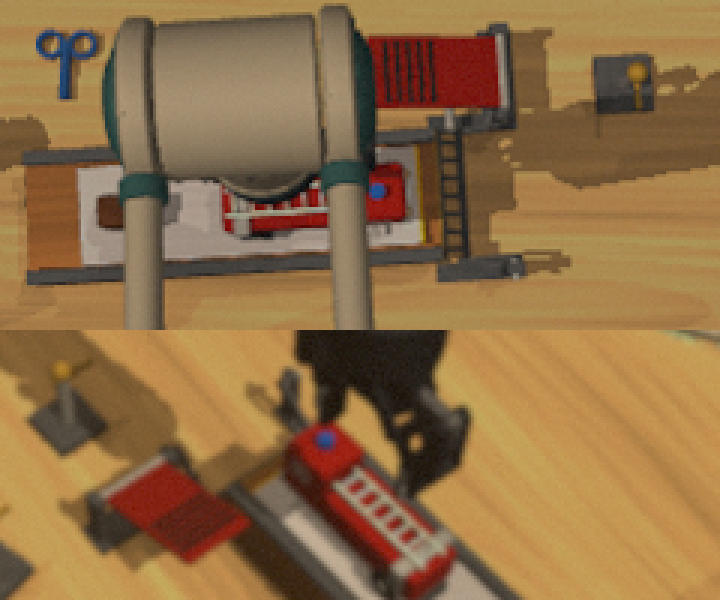

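The gate is folded down (ladder seen flat at (452,190)) and the pedal is up again. The plate is unmoved (yellow edge at u≈420). Now to the grip.

servo_tool(series="-0.006 -0.03 0 0 0 0 0; -0.012 -0.065 0 0 0 0 0; -0.018 -0.1 0 0 0 0 0; -0.026 -0.14 0.02 0 0 0 0; -0.026 -0.14 0.045 0 0 0 0")

```text
clock: 5.1
position: [0.4875, 0.2515, 0.1578]
ee_rot: [-0.002, 0.999, 0.038, 0.003]
contact_force: [0.4, -0.9, -0.6]
width: 0.0851
gripper_force: 0.0
```

servo_tool(series="0 0 0.005 0 0 0 0; 0 0 0.005 0 0 0 0")

```text
clock: 5.3
position: [0.4869, 0.247, 0.1506]
ee_rot: [0.0, 0.999, 0.036, -0.0]
contact_force: [-0.3, -0.1, 0.7]
width: 0.0855
gripper_force: 0.0
```

```bash
python3 d.py .4868 .2478 .076
```

```text
clock 5.3 pos [0.4869 0.247  0.1506] d_tool [-0.     -0.0009  0.0746] w 0.08553745159758631 0.0 [-0.3 -0.1  0.7]
yaw_y deg -85.82457720415375 target -85.76; z [-2.e-04 -1.e-03 -1.e+00]
```

servo_tool(series="0 0 0.02 0 0 0 0; 0 0 0.04 0 0 0 0; 0 0 0.055 0 0 0 0; 0 0 0.066 0 0 0 0; 0 0 0.073 0 0 0 0")

```text
clock: 5.8
position: [0.4878, 0.2475, 0.0777]
ee_rot: [-0.0, 0.999, 0.036, 0.001]
contact_force: [-0.3, 0.0, 0.3]
width: 0.0852
gripper_force: 0.0
```

servo_tool(series="0 0 0 0 0 0 0.4; 0 0 0 0 0 0 0.5; 0 0 0 0 0 0 0.6; 0 0 0 0 0 0 1; 0 0 0 0 0 0 1", squeeze=60)

```text
clock: 6.3
position: [0.4875, 0.2485, 0.0781]
ee_rot: [-0.0, 0.999, 0.037, 0.001]
contact_force: [0.1, -0.3, 2.7]
width: 0.0252
gripper_force: 60.1
```

servo_tool(series="0 0 0 0 0 0 1; 0 0 0 0 0 0 1; 0 0 0 0 0 0 1; 0 0 0 0 0 0 1")

```text
clock: 6.7
position: [0.4875, 0.2485, 0.078]
ee_rot: [-0.0, 0.999, 0.037, 0.001]
contact_force: [1.0, -0.7, 5.0]
width: 0.0252
gripper_force: 60.4
```

```bash
python3 d.py .4868 .2478 .076
```

```text
clock 6.7 pos [0.4875 0.2485 0.078 ] d_tool [-0.0008  0.0007  0.002 ] w 0.025156631558195884 60.374661684036255 [ 1.  -0.7  5. ]
yaw_y deg -85.724791247535 target -85.76; z [ 1.9e-03  2.0e-04 -1.0e+00]
```

servo_tool(series="0 0.01 0 0 0 0 1; 0 0.025 0 0 0 0 1; 0 0.04 0 0 0 0 1; 0 0.055 0 0 0 0 1; 0 0.07 0 0 0 0 1")

```text
clock: 7.2
position: [0.4924, 0.18, 0.0781]
ee_rot: [-0.002, 0.999, 0.036, 0.001]
contact_force: [-1.0, 5.9, 5.3]
width: 0.0253
gripper_force: 60.2
```

```bash
python3 d.py .4868 .2478 .078
```

```text
clock 7.2 pos [0.4924 0.18   0.0781] d_tool [-0.0007 -0.068   0.0003] w 0.025342795817585823 60.19152224063873 [-1.   5.9  5.3]
yaw_y deg -85.81732433584364 target -85.76; z [ 0.0015  0.0035 -1.    ]
```

servo_tool(series="0 0.015 0 0 0 0 1; 0 0.03 0 0 0 0 1; 0 0.045 0.001 0 0 0 1; 0 0.06 0.001 0 0 0 1; 0 0.075 0.001 0 0 0 1")

```text
clock: 7.7
position: [0.4988, 0.106, 0.0781]
ee_rot: [-0.002, 0.999, 0.036, 0.002]
contact_force: [-0.7, 9.7, 12.4]
width: 0.0254
gripper_force: 61.0
```

servo_tool(series="0 0.01 0 0 0 0 1; 0 0.018 0 0 0 0 1; 0 0.022 0.001 0 0 0 1; 0 0.022 0.001 0 0 0 1; 0 0.022 0.001 0 0 0 1")

```text
clock: 8.2
position: [0.501, 0.0847, 0.078]
ee_rot: [-0.003, 0.999, 0.035, 0.003]
contact_force: [-1.1, 9.7, 17.0]
width: 0.0256
gripper_force: 61.7
```

```bash
python3 d.py .4868 .2478 .078; python3 - <<'E'
from h import *
s=snap('scene','pics/s2.png')[:,:,::-1];t=snap('top','pics/t2.png')[:,:,::-1]
cv2.imwrite('pics/c2t.png',cv2.resize(t[165:275,300:440],(763,600),interpolation=3))
cv2.imwrite('pics/c2s.png',cv2.resize(s[120:240,230:390],(800,600),interpolation=3))
E
```

```text
clock 8.2 pos [0.501  0.0847 0.078 ] d_tool [-0.0026 -0.1637  0.0008] w 0.025592667635189508 61.68031990528107 [-1.1  9.7 17. ]
yaw_y deg -85.94199229783845 target -85.76; z [ 0.005   0.0054 -1.    ]
```

View pics/c2t.png

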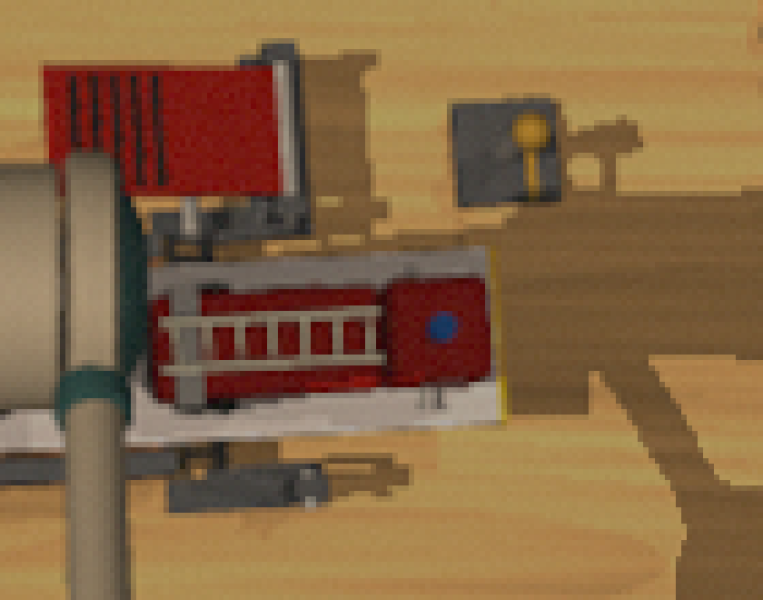

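View pics/c2s.png

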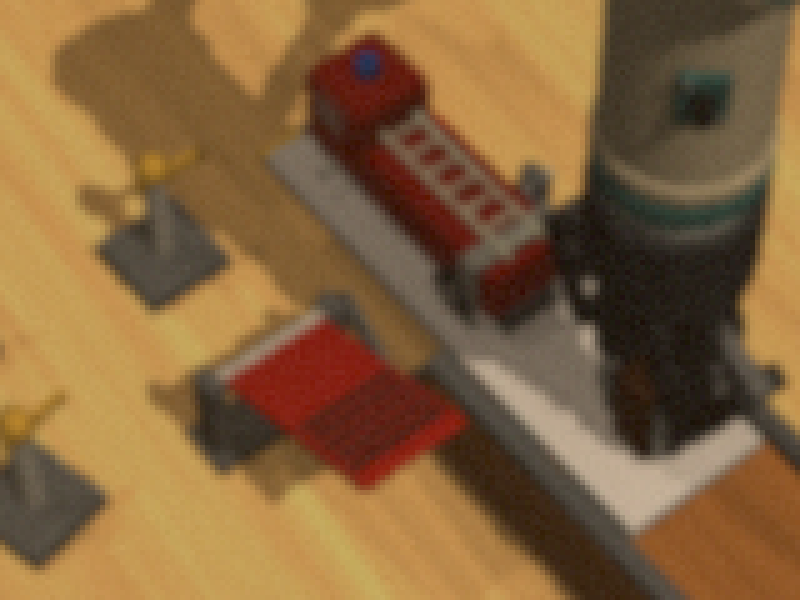

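Top crop: front edge corners at (497,248) and (507,420), tip at (533,196), so the edge is still a little short. The plate is level and the gate is under it.

```bash
python3 - <<'E'
from h import *
c=lambda u,v:((u+.5)/5.45-.5+300,(v+.5)/5.4545-.5+165)
cs=lambda u,v:((u+.5)/5-.5+230,(v+.5)/5-.5+120)
a=onz('top',c(497,248),.068);b=onz('top',c(507,420),.068);t=onz('top',c(533,196),.066)
t2=onz('scene',cs(203,152),.066);f2=onz('scene',cs(266,152),.068)
u=np.array([.0739,-.9973,0]);print(a,b,np.linalg.norm(a-b),t,t2,f2)
print('need top',(t-(a+b)/2)@u,'corner',(t-a)@u,'scene',(t2-f2)@u)
E
```

```text
[ 0.55774948 -0.15649414  0.068     ] [ 0.47996248 -0.1608443   0.068     ] 0.07790854824527949 [ 0.58208376 -0.17339095  0.066     ] [ 0.58138234 -0.17378534  0.066     ] [ 0.55639463 -0.15476076  0.068     ]
need top 0.019354514631673828 corner 0.01864949602825294 scene 0.020819811356558023
```

servo_tool(series="0 0.007 0 0 0 0 1; 0 0.014 0 0 0 0 1; 0 0.019 0 0 0 0 1; 0 0.02 0 0 0 0 1; 0 0.02 0 0 0 0 1")

```text
clock: 8.8
position: [0.5027, 0.0654, 0.0782]
ee_rot: [-0.003, 0.999, 0.035, 0.003]
contact_force: [-1.7, 11.1, 18.8]
width: 0.0255
gripper_force: 62.0
```

servo_tool(series="0 0 0 0 0 0 1; 0 0 0 0 0 0 1; 0 0 0 0 0 0 1; 0 0 0 0 0 0 1; 0 0 0 0 0 0 1")

```text
clock: 9.3
position: [0.5027, 0.0654, 0.0781]
ee_rot: [-0.003, 0.999, 0.035, 0.003]
contact_force: [-1.0, 11.6, 18.4]
width: 0.0258
gripper_force: 61.9
```

```bash
python3 d.py .4868 .2478 .078; python3 - <<'E'
from h import *
t=snap('top','pics/t3.png')[:,:,::-1]
cv2.imwrite('pics/c3t.png',cv2.resize(t[165:275,300:440],(763,600),interpolation=3))
E
```

```text
clock 9.3 pos [0.5027 0.0654 0.0781] d_tool [-0.003  -0.1831  0.0012] w 0.02582967661566701 61.91338241100311 [-1.  11.6 18.4]
yaw_y deg -85.94053399801231 target -85.76; z [ 0.0056  0.0064 -1.    ]
```

View pics/c3t.png

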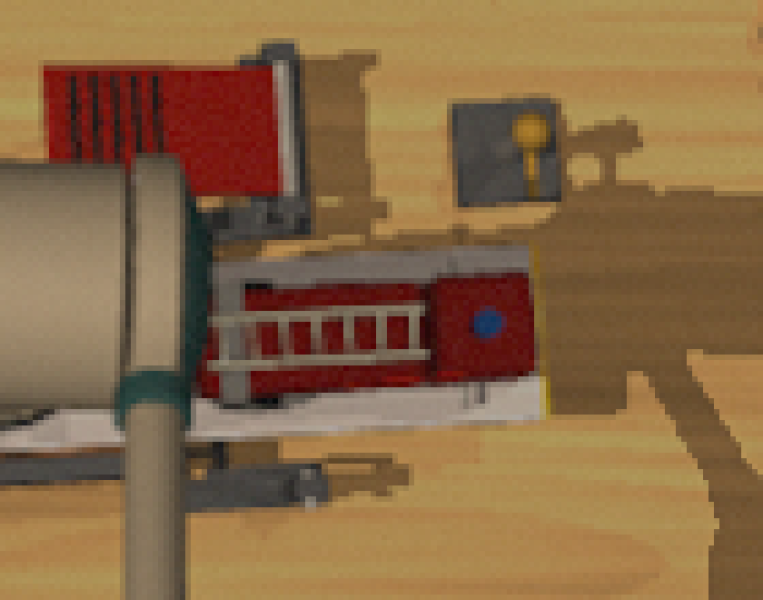

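Front edge corners are at (540,245) and (549,416). Extended to the tip's row, the edge is at u≈537 against the tip at ≈533, so it is level within about 2 mm, and the plate is steady and held.

```bash
python3 -c "
from rig import manip
print(manip.sign_off())"
```

```text
the job is handed in; nothing more can be done
None
```

I pressed the pedal to its stop and let it spring back with the gate down. I then slid the plate out until its front edge was within about 2 mm of the pointer, and handed the job in with the gripper holding it level and steady; the verdict was not shown.

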